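# Tip leftover clay pebbles into the bench drawer

### The arm

A 6-joint arm with a two-finger parallel gripper is mounted at the origin on the work surface. World frame = base frame: x ahead of the robot, y to its left, z up, the work surface at z = 0. Lengths are in mm, angles in rad, forces in N, time in s.
With the tool pointing down it reaches from about 375 to 825 mm from the base axis. Payload 5.5 kg.
Tool frame: the origin (TCP) lies at the very end of the fingers, on their centre line; the grasp point (between the pads) lies 19 mm behind it (env.grip_point_offset is the distance from the TCP to the grasp point, in mm); z points along the fingers, y is the line along which they close (so a half turn about z gives the same grasp; the last joint's range is limited). The gripper opens to 85 mm and grips with 20 to 120 N. Pads are 22 mm wide; open, the fingers measure 114 mm over their backs; the gripper's body (76 mm by 85 mm) begins 54 mm behind the grasp point. The pads swing forward as they close: fully open they stand 13 mm farther back than shut.
Start: joints at [1.141, 0.314, -0.047, 1.21, 0, 1.571], TCP at [250.01, 545.426, 231.299] pointing down, gripper open.
Joint ranges: [-2.67, 2.67], [-0.69, 1.73], [-1.03, 1.25], [-2.08, 2.16], [-1.42, 1.45], [-3.14, 3.14]. Speed limits (rad/s): [2.39, 2.39, 3.01, 3.14, 3.14, 3.14].

### API

Orientations are given as a unit quaternion [x, y, z, w].
In Python, from cell import env, viewer gives the robot as it stands.
- The arm moves only by the tool move_arm, never from a script. Its arguments are lists of equal length, an entry for each row: "dp": the shift along the world's x, y, z in units of 30 mm (1.0 is 30 mm), a list of three; "dr": the turn, a rotation vector about the world's x, y, z in units of 5 degrees (1.0 is 5 degrees), a list of three; "fingers": the opening, from 0 (shut) to 1 (fully open). A call has 1 to 12 rows; each row is the pose to reach, as a shift and turn from the pose commanded when the call began; what a row does not reach only later rows make up. A row lasts 1/12 s, in which the tool goes at most 41.7 mm and 7.16 degrees, less where a joint would pass 70% of its speed; a pose out of reach is approached as far as the arm can. A call with a gripper value outside its range is refused whole. The fingers move at their own pace and stop on an object; the grip force is fixed at half the most. Time passes only in rows, so rows that repeat a pose let the fingers close. It gives the time, the measured TCP pose, the force, the opening and the grip force at its end, in the units of the state.
- env.state(): the state, without advancing time (a new reading comes with each control period).
- viewer.read_camera(name): name is "scene" or "side" or "wrist"; returns the picture (480x640x3 uint8, red, green, blue); there is no depth.
- viewer.camera_info(name): a dict with "intrinsics" (3x3 intrinsics, pixels), "camera_from_world" (4x4, takes a point from world to camera coordinates). Camera axes: x right, y up, looking along -z (the intrinsics and any distortion apply to the point x, -y, -z); pixel columns grow to the right and rows downward; lengths in mm; the calibration is good to about 2 mm. A picture is of the moment at which its call begins: read the wrist's pose just before it. camera_info takes no time and is no camera call; for the wrist camera it gives the pose at the moment of the call.
- env.sign_off(): hands the job in; it is judged then, once.
The state is a dict: "time_s": time; "joints": joint angles; "joint_velocities": joint speeds; "effort": joint torques, N m; "position": TCP position; "eef_rot": TCP orientation; "ft_force": force on the tool from outside, world axes, zero at the start; "wrist_torque": the same for the moment, N m; "width": finger opening in mm; "finger_force": force on a finger pad.
Only numpy, scipy, OpenCV 4.12 (cv2) and the standard library are available. Lean on these libraries where they do the work, as an engineer would, in place of code of your own. Each camera call takes 0.05 s, during which the arm holds its last target. There are 200 camera calls.

### The job

Pull the drawer of the low metal bench unit well open (more than two thirds of its travel) and tip all four clay pebbles out of the white handled cup into it. Then stand the empty cup upright on the bench top and let go, leaving the drawer open and all the other things where they are.

Things in the scene. Friction and masses are not known exactly. Their poses are not given: they have to be found in the camera images.
- cup: White conical cup, loose, 0.14-0.24 kg, 85 mm tall, 80 mm across at the foot, 124 at the rim, wall 3 mm; origin at the centre of its underside, z up its axis. Black handle on its -x side, turned to the left of the bench: an upright flat-sided grip 14 mm thick (y), 24 wide (x), 14 to 80 mm above the underside. The wall flares 14.5 degrees: pebbles run out only when it is tipped past 75, best 100
- cup_grip (a point): Centre of the cup's handle grip, 90 mm from the cup's axis on its -x side, 50 mm above its underside; axes as the cup's (x from the handle to the cup's axis, y across the 14 mm thickness)
- cup_lip (a point): Point of the cup's rim furthest from the handle, 62 mm from the axis on the +x side, 85 mm above the underside; axes as the cup's
- pebble0: Reddish-brown lumpy clay pebble, about 25 mm, 12 g, loose, in the cup at the start; origin at its centre
- pebble1: Reddish-brown lumpy clay pebble, about 25 mm, 12 g, loose, in the cup at the start; origin at its centre
- pebble2: Reddish-brown lumpy clay pebble, about 25 mm, 12 g, loose, in the cup at the start; origin at its centre
- pebble3: Reddish-brown lumpy clay pebble, about 25 mm, 12 g, loose, in the cup at the start; origin at its centre
- unit_drawer0 (a joint): How far the drawer of the low unit is pulled out, m: 0 shut, 0.18 fully out; it slides with about 1 N of friction and stays where it is left
- unit_drawer0_handle (a point): Middle of the drawer's handle: a level round steel bar 11 mm thick, 120 mm long, 67 mm above the bench, its centre 35 mm in front of the drawer's face. x points into the unit (the drawer opens along -x), y along the bar, z up. The unit is a plain metal box 260 mm deep, 240 wide, 105 tall, fixed to the bench
- drawer_floor (a point): Point on the drawer's inner floor (22 mm above the bench), middle of its front edge; moves with the drawer; axes as the handle's. Inside, the drawer is 215 mm long (along +x), 198 wide (y -99 to 99 mm), 61 deep; its front panel's top is about 93 mm above the bench. The part not under the unit's top reaches along +x as far as the joint's value less 6 mm
- jar_a: lidded clear glass jar with green plantlets, 86 mm across, 104 mm tall; bystander, origin at the centre of its underside
- jar_lid: Glass jar lid lying on the bench, 84 mm across, 16 mm high; bystander, origin at the centre of its underside
- spatula: Steel spatula about 190 mm long lying on the bench; bystander
Mind the look-alikes: they are no part of the job. There is more than one size of the cup; the one meant has the size given above.

How it is judged:
By the outcome, as a careful person would: the job done as asked, in the order asked, and still so for the second after the job is handed in, with the robot touching nothing.
It also fails if it takes over 67 s, if anything falls off the work surface, if the arm or the gripper's body presses on something with over 40 N, if the wrist force passes 120 N, or if a joint passes its speed limit or range.

## Working session

There is one attempt and no reset: what is moved stays moved. The work goes in short steps, Python scripts to look and compute and a tool call to move; the robot and the scene stay as the last step left them, time stands still between calls to the robot, and variables do not carry over. Pictures are saved under pics/ and viewed, at most 12 in all, crops included, and the job is handed in when it is done.

Besides the shell and the picture viewer there is one more tool, called after "Call:" as a command line: name --argument value ..., lists and objects as JSON in quotes. move_arm: Moves the arm, as the interface text tells. Its arguments: {"type":"object","properties":{"dp":{"type":"array"},"dr":{"type":"array"},"fingers":{"type":"array"}},"required":["dp","dr","fingers"]}

```bash
mkdir -p pics; cat > h.py <<'E'
import numpy as np,cv2
from cell import env,viewer
def snap(n,f):
    im=viewer.read_camera(n); cv2.imwrite('pics/'+f,im[:,:,::-1]); return im
def ray(n,u,v,info=None):
    i=info or viewer.camera_info(n);K=np.array(i['intrinsics']);T=np.array(i['camera_from_world'])
    d=np.linalg.inv(K)@[u,v,1];d=np.array([d[0],-d[1],-d[2]])
    R=T[:3,:3];return -R.T@T[:3,3],R.T@d
def onz(n,u,v,z,info=None):
    o,d=ray(n,u,v,info);return o+d*(z-o[2])/d[2]
def proj(n,p):
    i=viewer.camera_info(n);q=(np.array(i['camera_from_world'])@[*p,1])[:3];q=np.array(i['intrinsics'])@[q[0],-q[1],-q[2]];return q[:2]/q[2]
E
python3 - <<'E'
from h import *
snap('scene','s1.png');snap('side','d1.png')
for n in('scene','side'):
    i=viewer.camera_info(n);print(i.keys());o,d=ray(n,320,240);print(n,o.round(),d.round(2))
print(env.state()['position'],env.state()['eef_rot'],env.grip_point_offset)
E
```

```text
dict_keys(['intrinsics', 'camera_from_world'])
scene [1129. -221.  897.] [-0.58  0.2  -0.79]
dict_keys(['intrinsics', 'camera_from_world'])
side [131. 930. 821.] [ 0.29 -0.75 -0.6 ]
[249.78682156 544.95422029 230.50162906] [ 2.13254881e-01  9.76996282e-01 -7.70453020e-04 -1.62625066e-04] 18.700000000000003
```

View pics/s1.png

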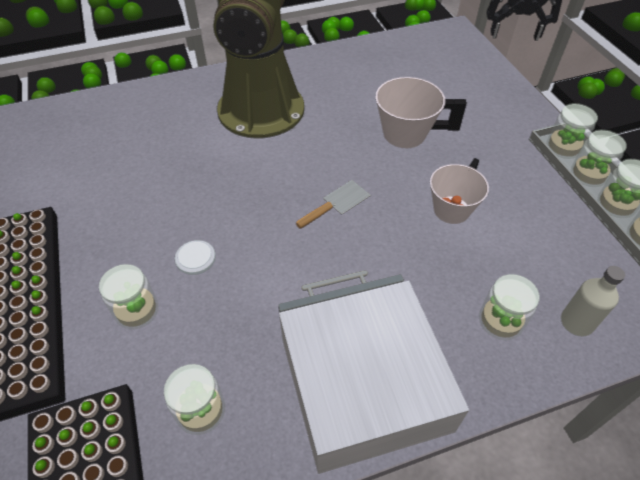

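View pics/d1.png

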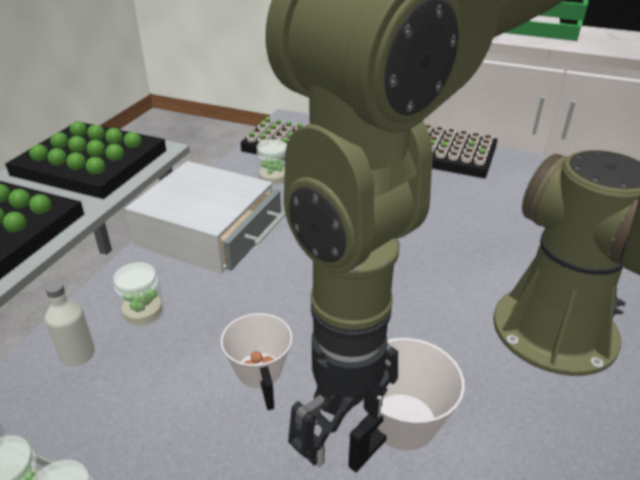

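The scene view shows the target cup with pebbles, its rim about (459,187) and its handle about (475,165). The drawer bar runs from (305,287) to (367,274). The larger decoy cup is at (410,110) and the spatula at (335,203). In the side view the cup's rim is at about (257,345) and its handle at (267,388).

```bash
python3 - <<'E'
from h import *
s=cv2.imread('pics/s1.png');d=cv2.imread('pics/d1.png')
for n,im,x0,y0,x1,y1 in(('scene',s,425,150,495,225),('side',d,215,305,300,420)):
    c=im[y0:y1,x0:x1].astype(int);hsv=cv2.cvtColor(im[y0:y1,x0:x1],cv2.COLOR_BGR2HSV)
    blk=(c.max(2)<50).astype(np.uint8)
    k,l,st,ce=cv2.connectedComponentsWithStats(blk);j=1+st[1:,4].argmax();m=l==j
    print(n,'handle',st[j]+[x0,y0,0,0,0],ce[j]+[x0,y0])
    big=cv2.resize(im[y0-5:y1+5,x0-5:x1+5],None,fx=4,fy=4,interpolation=cv2.INTER_CUBIC)
    cv2.imwrite(f'pics/c_{n}.png',big)
a=cv2.imread('pics/c_scene.png');b=cv2.imread('pics/c_side.png')
b2=cv2.resize(s[260:330,270:420],None,fx=2,fy=2)
H=max(a.shape[0],b.shape[0]);W=np.zeros((600,800,3),np.uint8)
b=b[:500];W[:a.shape[0],:a.shape[1]]=a;W[:b.shape[0],360:360+b.shape[1]]=b;W[380:520,:300]=b2
cv2.imwrite('pics/c.png',W)
print('bar',onz('scene',305,288,67),onz('scene',367,275,67))
print('unit top',[onz('scene',*p,105).round() for p in((281,311),(405,284),(467,408),(316,462))])
print('cup',onz('scene',459,187,85),onz('side',257,344,85))
print('hand top',onz('scene',475,162,80),onz('side',266,370,80))
E
```

```text
scene handle [471 159   7   9  45] [474.44444444 163.13333333]
side handle [262 368  11  41 298] [267.0738255  387.94966443]
bar [622.2171567  -75.52732318  67.        ] [633.12992556  44.76228069  67.        ]
unit top [array([ 676., -136.,  105.]), array([696.,  89., 105.]), array([931.,  84., 105.]), array([ 930., -159.,  105.])]
cup [500.37694069 308.09319833  85.        ] [480.54876059 328.27078368  85.        ]
hand top [440.37199739 381.52244531  80.        ] [443.32794055 370.13040522  80.        ]
```

View pics/c.png

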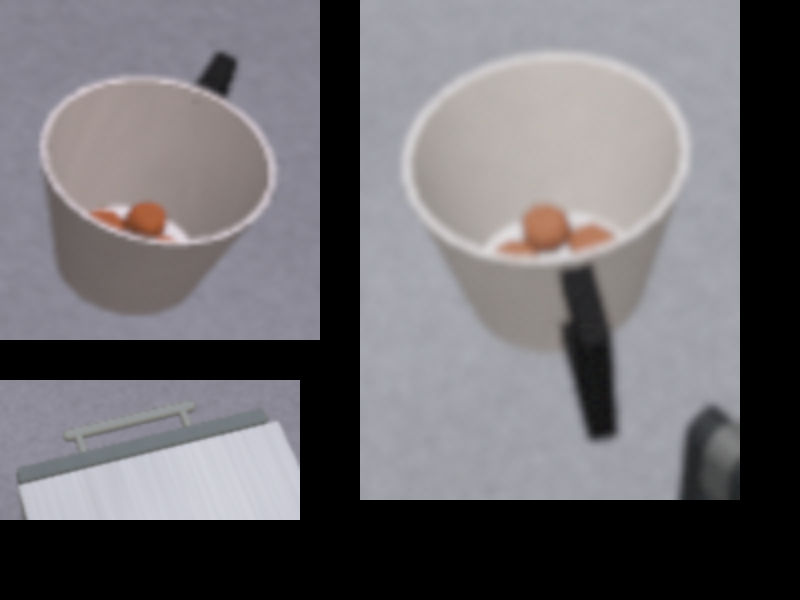

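The crops put the rim ellipse at x 430.5–489, y 164–206 in the scene view and x 221–292.5, y 313–366 in the side view. The outer top edge of the handle is at scene (476,159.5) and side (267,383).

```bash
python3 - <<'E'
from h import *
print('cup',onz('scene',459.5,185,85),onz('side',256.7,340,85))
c=(onz('scene',459.5,185,85)+onz('side',256.7,340,85))/2
h1=onz('scene',476,159.5,80);h2=onz('side',267,383,80);h3=onz('side',270,409,14)
for h in(h1,h2,h3):
    v=(c-h)[:2];print(h.round(),np.hypot(*v),np.degrees(np.arctan2(v[1],v[0])))
# small features of scene for unit front
print('bar ends 2 views', onz('scene',303.5,288.5,67),onz('scene',367,273.5,67))
print('panel top', onz('scene',279.5,308,93),onz('scene',403,278,93))
for n,p in(('jar',(510,285)),('spat1',(300,224)),('spat2',(352,190)),('lid',(195,257))):print(n,onz('scene',*p,100 if n=='jar' else 5).round())
print(env.state()['joints'])
E
```

```text
cup [495.53449752 311.90231284  85.        ] [485.2114541 320.1404822  85.       ]
[434. 388.  80.] 91.0764010589241 -51.80744683748762
[430. 394.  80.] 98.3129582991591 -52.17303160752259
[428. 393.  14.] 99.11341952465754 -51.12829873334472
bar ends 2 views [622.34523307 -78.51135003  67.        ] [629.9563019   46.06272745  67.        ]
panel top [ 662.79398435 -135.34462032   93.        ] [676.35203212  96.19324887  93.        ]
jar [757. 269. 100.]
spat1 [423. -23.   5.]
spat2 [366. 122.   5.]
lid [ 436. -259.    5.]
[ 1.14101553e+00  3.14184249e-01 -4.79832066e-02  1.21020369e+00
 -1.07904983e-05  1.57082622e+00]
```

Consistent values: the cup is near (490,316) with yaw about -52° and its handle points left. The drawer bar centre is near (626,-16) with unit yaw about -3.5°. I'll move above the bar with the closing axis along the unit's x.

Call:
move_arm --dp '[[1.2, -1, 0], [2.1, -2.1, 0], [3, -3.2, 0], [3.8, -4.3, 0], [4.7, -5.4, 0], [5.6, -6.5, 0], [6.4, -7.6, 0], [7.3, -8.7, 0], [8, -9.8, 0], [8.6, -10.9, 0], [9.2, -12, 0], [9.8, -13, 0]]' --dr '[[0, 0, -1], [0, 0, -2], [0, 0, -3.2], [0, 0, -4.4], [0, 0, -5.6], [0, 0, -6.8], [0, 0, -8], [0, 0, -9.2], [0, 0, -10.4], [0, 0, -11.6], [0, 0, -12.8], [0, 0, -13.8]]' --fingers '[0.4, 0.4, 0.4, 0.4, 0.4, 0.4, 0.4, 0.4, 0.4, 0.4, 0.4, 0.4]'

```text
time_s: 1.1
position: [544.5, 152.9, 230.9]
eef_rot: [0.731, 0.682, -0.0, -0.0]
ft_force: [0.2, 1.3, -0.6]
width: 34.3
finger_force: 0.0
```

Call:
move_arm --dp '[[0.3, -1, 0], [0.6, -2, -0.2], [0.9, -3, -0.5], [1.2, -4, -0.8], [1.5, -5, -1.1], [1.9, -5.7, -1.4], [1.9, -5.7, -1.4], [1.9, -5.7, -1.4]]' --dr '[[0, 0, 0], [0, 0, 0], [0, 0, 0], [0, 0, 0], [0, 0, 0], [0, 0, 0], [0, 0, 0], [0, 0, 0]]' --fingers '[0.35, 0.35, 0.35, 0.35, 0.35, 0.35, 0.35, 0.35]'

```text
time_s: 1.77
position: [600.5, -16.6, 188.1]
eef_rot: [0.73, 0.684, -0.001, -0.001]
ft_force: [0.3, 0.8, -0.5]
width: 30.0
finger_force: 0.0
```

```bash
python3 - <<'E'
from h import *
from scipy.spatial.transform import Rotation as R
s=env.state();print(s['position'],R.from_quat(s['eef_rot']).as_matrix().round(3),s['width'],s['joints'],s['time_s'])
snap('wrist','w1.png');i=viewer.camera_info('wrist');o,d=ray('wrist',320,240,i);print(o,d)
for p in((0,0),(320,240),(320,400)):print(p,onz('wrist',*p,67))
print(proj('wrist',(626,-16,67)),proj('wrist',(622,-78,67)),proj('wrist',(630,46,67)))
E
```

```text
[600.49678442 -16.61579528 188.10134114] [[ 0.066  0.998 -0.002]
 [ 0.998 -0.066  0.   ]
 [ 0.    -0.002 -1.   ]] 30.016117641202307 [-2.78401135e-02  3.36210571e-01 -1.15061148e-01  1.12178836e+00
  3.21494778e-04  1.60859646e+00] 1.7667
[604.99262606  53.52483447 331.88995066] [-8.78501871e-04 -2.80229059e-01 -9.60130271e-01]
(0, 0) [427.73329399 133.04677779  67.        ]
(320, 240) [604.75025653 -23.78744674  67.        ]
(320, 400) [ 597.24911614 -150.81209179   67.        ]
[350.88992501 226.96436155] [348.60955184 311.31542883] [353.47234929 131.44041515]
```

View pics/w1.png

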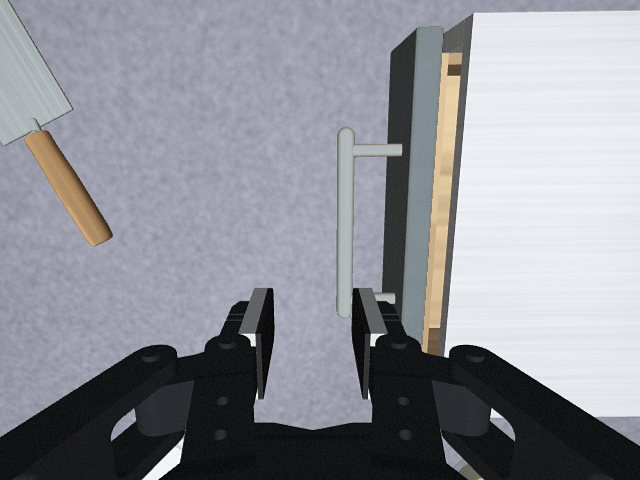

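The wrist view shows the bar from (346,131) to (344,313), with the panel at column 385–440 and the spatula handle at (100,240).

```bash
python3 - <<'E'
from h import *
for p in((346,131),(344,313),(345,222)):print(onz('wrist',*p,67).round(1))
for p in((417,28),(403,345)):print(onz('wrist',*p,93).round(1))
for p in((443,28),(423,345)):print(onz('wrist',*p,93).round(1))
for p in((473,14),(446,330)):print(onz('wrist',*p,105).round(1))
for p in((100,243),(35,128)):print('spat',onz('wrist',*p,8).round(1))
E
```

```text
[625.3  46.6  67. ]
[618.7 -79.1  67. ]
[622.2 -12.3  67. ]
[663.2  97.9  93. ]
[655.2 -91.7  93. ]
[677.  97.  93.]
[668.3 -92.5  93. ]
[688.3 100.2 105. ]
[679.3 -75.6 105. ]
spat [422. -32.   8.]
spat [391.1  62.5   8. ]
```

Call:
move_arm --dp '[[0.4, 0, 0], [0.72, 0, -0.5], [0.72, 0, -1.3], [0.72, 0, -2.1], [0.72, 0, -2.8], [0.72, 0, -3.5], [0.72, 0, -4.1], [0.72, 0, -4.6], [0.72, 0, -4.6]]' --dr '[[0, 0, 0], [0, 0, 0], [0, 0, 0], [0, 0, 0], [0, 0, 0], [0, 0, 0], [0, 0, 0], [0, 0, 0], [0, 0, 0]]' --fingers '[0.3, 0.3, 0.3, 0.3, 0.3, 0.3, 0.3, 0.3, 0.3]'

```text
time_s: 2.57
position: [622.5, -13.9, 50.6]
eef_rot: [0.728, 0.685, 0.0, -0.0]
ft_force: [0.1, 0.3, 0.2]
width: 25.4
finger_force: 0.0
```

Call:
move_arm --dp '[[0, 0, 0], [0, 0, 0], [0, 0, 0], [0, 0, 0], [0, 0, 0], [0, 0, 0]]' --dr '[[0, 0, 0], [0, 0, 0], [0, 0, 0], [0, 0, 0], [0, 0, 0], [0, 0, 0]]' --fingers '[0, 0, 0, 0, 0, 0]'

```text
time_s: 3.07
position: [622.8, -14.1, 51.8]
eef_rot: [0.729, 0.685, 0.001, -0.001]
ft_force: [-0.1, 5.6, 2.0]
width: 9.2
finger_force: 58.9
```

Gripped. Now pull.

Call:
move_arm --dp '[[-0.3, 0.02, 0], [-0.8, 0.04, 0], [-1.4, 0.08, 0], [-2, 0.11, 0], [-2.6, 0.14, 0], [-3.2, 0.17, 0], [-3.8, 0.2, 0], [-4.3, 0.23, 0], [-4.7, 0.25, 0], [-5, 0.27, 0], [-5.1, 0.28, 0], [-5.1, 0.28, 0]]' --dr '[[0, 0, 0], [0, 0, 0], [0, 0, 0], [0, 0, 0], [0, 0, 0], [0, 0, 0], [0, 0, 0], [0, 0, 0], [0, 0, 0], [0, 0, 0], [0, 0, 0], [0, 0, 0]]' --fingers '[0, 0, 0, 0, 0, 0, 0, 0, 0, 0, 0, 0]'

```text
time_s: 4.07
position: [469.0, -5.9, 51.8]
eef_rot: [0.729, 0.685, 0.001, -0.001]
ft_force: [-0.3, 5.8, 1.5]
width: 8.7
finger_force: 59.9
```

Call:
move_arm --dp '[[0, 0, 0], [0, 0, 0], [0, 0, 0], [0, 0, 0], [0, 0, 0.8], [0, 0, 1.8], [0, 0, 2.8], [0, 0, 3.8], [0, 0, 4.5]]' --dr '[[0, 0, 0], [0, 0, 0], [0, 0, 0], [0, 0, 0], [0, 0, 0], [0, 0, 0], [0, 0, 0], [0, 0, 0], [0, 0, 0]]' --fingers '[0.3, 0.3, 0.3, 0.3, 0.3, 0.3, 0.3, 0.3, 0.3]'

```text
time_s: 4.82
position: [470.5, -7.5, 189.0]
eef_rot: [0.729, 0.684, 0.001, 0.001]
ft_force: [0.3, 0.5, 0.4]
width: 25.4
finger_force: 0.0
```

```bash
python3 - <<'E'
from h import *
s=env.state();print(s['position'],s['joints'],s['time_s'])
snap('scene','s2.png');snap('wrist','w2.png')
a=cv2.imread('pics/s2.png')[140:440,240:540];b=cv2.imread('pics/w2.png')
W=np.zeros((480,800,3),np.uint8);W[:300,:300]=a;W[:375,300:]=cv2.resize(b,(500,375));cv2.imwrite('pics/c2.png',W)
E
```

```text
[470.48900663  -7.49541277 188.98231148] [-1.55856560e-02  9.23661829e-02 -4.20207601e-01  1.05582365e+00
 -4.89330606e-04  1.61890198e+00] 4.8167
```

View pics/c2.png

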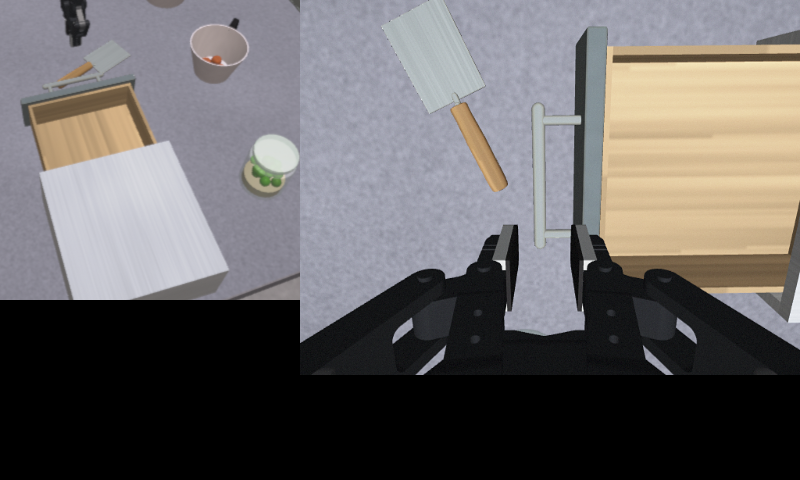

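The drawer is open by about 155 mm and the spatula hasn't moved. Next I go over the cup handle and look.

Call:
move_arm --dp '[[0, 0.6, 0.4], [0, 1.7, 0.8], [0, 2.9, 1.37], [0, 4.1, 1.37], [0, 5.3, 1.37], [0, 6.5, 1.37], [-0.1, 7.7, 1.37], [-0.3, 8.9, 1.37], [-0.5, 10.1, 1.37], [-0.7, 11.3, 1.37], [-0.9, 12.4, 1.37], [-1.18, 13.1, 1.37]]' --dr '[[0, 0, 0.4], [0, 0, 1.1], [0, 0, 1.8], [0, 0, 2.5], [0, 0, 3.2], [0, 0, 4], [0, 0, 4.8], [0, 0, 5.6], [0, 0, 6.4], [0, 0, 7.2], [0, 0, 7.8], [0, 0, 8.3]]' --fingers '[0.5, 0.5, 0.5, 0.5, 0.5, 0.5, 0.5, 0.5, 0.5, 0.5, 0.5, 0.5]'

```text
time_s: 5.92
position: [433.7, 388.5, 225.8]
eef_rot: [0.438, 0.899, -0.0, -0.0]
ft_force: [0.2, -0.6, -0.7]
width: 42.9
finger_force: 0.0
```

Call:
move_arm --dp '[[0, 0, 0], [0, 0, 0]]' --dr '[[0, 0, 0], [0, 0, 0]]' --fingers '[0.5, 0.5]'

```text
time_s: 6.08
position: [433.5, 386.3, 225.9]
eef_rot: [0.439, 0.899, -0.001, -0.0]
ft_force: [1.3, -0.7, 0.1]
width: 42.7
finger_force: 0.0
```

```bash
python3 - <<'E'
from h import *
from scipy.spatial.transform import Rotation as R
s=env.state();print(s['position'],R.from_quat(s['eef_rot']).as_matrix().round(3),s['joints'],s['width'])
snap('wrist','w3.png');print(ray('wrist',320,240))
E
```

```text
[433.47999187 386.31044191 225.93177301] [[-0.615  0.788 -0.001]
 [ 0.788  0.615 -0.002]
 [-0.001 -0.002 -1.   ]] [ 7.28268871e-01  2.80832779e-01 -1.03405823e-01  1.18861359e+00
 -6.06928681e-04  1.63633136e+00] 42.71184495907607
(array([391.18950493, 440.38390223, 369.27001267]), array([ 0.18575794, -0.21165123, -0.95972755]))
```

View pics/w3.png

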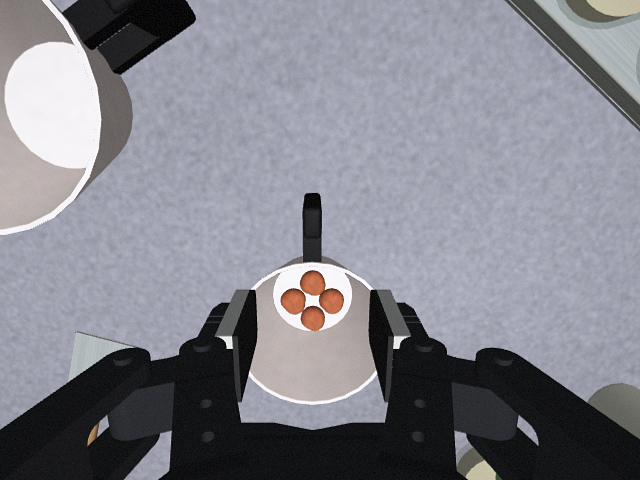

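The handle runs from (313,195) to (313,262) and lines up with the image's vertical, so the yaw is right. The rim spans rows 263–403 and is centred on column 313.

```bash
python3 - <<'E'
from h import *
a=onz('wrist',313,263.5,85);b=onz('wrist',313,402.5,85);c=(a+b)/2
print(a,b,np.hypot(*(a-b)[:2]),c)
im=cv2.imread('pics/w3.png')[185:262,290:335];m=(im.max(2)<60)
for r in range(5,75,8):
    x=np.nonzero(m[r])[0];print(r+185,x.min()+290 if len(x) else 0,x.max()+290 if len(x) else 0)
r=np.nonzero(m.any(1))[0][0]+185;print('top row',r)
for z in (80,14):print(onz('wrist',313,r,z))
u=np.array([.616,-.788]);print('handle via centre',c[:2]-90*u)
for z in (50,80):
  for q in (-102,-78): print(z,q,proj('wrist',[*(c[:2]+q*u),z]))
E
```

```text
[453.32872811 360.25980738  85.        ] [527.71152689 264.75049735  85.        ] 121.05713137945341 [490.5201275  312.50515236  85.        ]
190 0 0
198 304 319
206 303 320
214 303 321
222 303 321
230 303 320
238 303 320
246 303 320
254 303 320
top row 193
[421.50888697 401.11134497  80.        ]
[428.4265733  392.15089741  14.        ]
handle via centre [435.0801275  383.42515236]
50 -102 [312.79868588 199.41614428]
50 -78 [312.85649942 228.62727313]
80 -102 [312.74889813 207.08985174]
80 -78 [312.81333864 238.93058017]
```

Call:
move_arm --dp '[[-0.3, 0.4, 0], [-0.6, 0.8, -0.1], [-0.9, 1.2, -0.3], [-1.1, 1.4, -0.6], [-1.2, 1.5, -1], [-1.2, 1.5, -1.6], [-1.2, 1.5, -2.2], [-1.2, 1.5, -2.8], [-1.1, 1.4, -3.4], [-1, 1.25, -3.9], [-0.97, 1.2, -4.2], [-0.97, 1.2, -4.2]]' --dr '[[-0.8, -0.6, 0], [-1.7, -1.3, 0], [-2.7, -2.1, 0], [-3.7, -2.9, 0], [-4.7, -3.7, 0], [-5.6, -4.4, 0], [-6.4, -5, 0], [-7, -5.5, 0], [-7.1, -5.54, 0], [-7.1, -5.54, 0], [-7.1, -5.54, 0], [-7.1, -5.54, 0]]' --fingers '[0.5, 0.5, 0.5, 0.5, 0.5, 0.5, 0.5, 0.5, 0.5, 0.5, 0.5, 0.5]'

```text
time_s: 7.13
position: [405.4, 419.3, 99.5]
eef_rot: [0.406, 0.829, -0.17, 0.344]
ft_force: [0.1, 0.1, -0.2]
width: 43.0
finger_force: 0.0
```

```bash
python3 - <<'E'
from h import *
from scipy.spatial.transform import Rotation as R
s=env.state();M=R.from_quat(s['eef_rot']).as_matrix();print(s['position'],M.round(3),s['joints'])
t=np.array([435.3,383,50])+19*M[:,2];d=t-s['position'];print('dp to grasp',d,d/30,'along',d@M[:,2],'lateral',d@M[:,1],d@M[:,0])
print('handle proj',proj('wrist',(435.3,383,50)))
E
```

```text
[405.36576903 419.25330574  99.461298  ] [[-0.433  0.791  0.433]
 [ 0.557  0.612 -0.561]
 [-0.709 -0.002 -0.706]] [ 1.16181011  0.69633271 -0.01727953  1.30948442 -0.66892227  2.23228993]
dp to grasp [ 38.15457934 -46.91593114 -62.86779987] [ 1.27181931 -1.56386437 -2.09559333] along 87.19622154528001 lateral 1.5777567442733187 1.8884946324478067
handle proj [315.59180433 249.73912994]
```

Call:
move_arm --dp '[[0.25, -0.31, -0.4], [0.5, -0.62, -0.8], [0.75, -0.92, -1.2], [1, -1.23, -1.6], [1.15, -1.42, -1.9], [1.27, -1.56, -2.1], [1.27, -1.56, -2.1]]' --dr '[[0, 0, 0], [0, 0, 0], [0, 0, 0], [0, 0, 0], [0, 0, 0], [0, 0, 0], [0, 0, 0]]' --fingers '[0.5, 0.5, 0.5, 0.5, 0.5, 0.5, 0.5]'

```text
time_s: 7.72
position: [444.0, 373.5, 38.6]
eef_rot: [0.407, 0.829, -0.168, 0.344]
ft_force: [0.8, -0.1, 0.0]
width: 42.7
finger_force: 0.0
```

Call:
move_arm --dp '[[0, 0, 0], [0, 0, 0], [0, 0, 0], [0, 0, 0], [0, 0, 0], [0, 0, 0], [0, 0, 0], [0, 0, 0]]' --dr '[[0, 0, 0], [0, 0, 0], [0, 0, 0], [0, 0, 0], [0, 0, 0], [0, 0, 0], [0, 0, 0], [0, 0, 0]]' --fingers '[0, 0, 0, 0, 0, 0, 0, 0]'

```text
time_s: 8.38
position: [443.4, 375.9, 39.4]
eef_rot: [0.406, 0.83, -0.167, 0.345]
ft_force: [-1.7, 1.5, 6.9]
width: 13.1
finger_force: 59.9
```

```bash
python3 - <<'E'
from h import *
snap('side','d2.png');snap('wrist','w4.png')
a=cv2.imread('pics/d2.png')[200:480,150:490];b=cv2.imread('pics/w4.png')
W=np.zeros((480,800,3),np.uint8);W[:280,:340]=a;W[:345,340:]=cv2.resize(b,(460,345));cv2.imwrite('pics/c3.png',W)
E
```

```text
(no output)
```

View pics/c3.png

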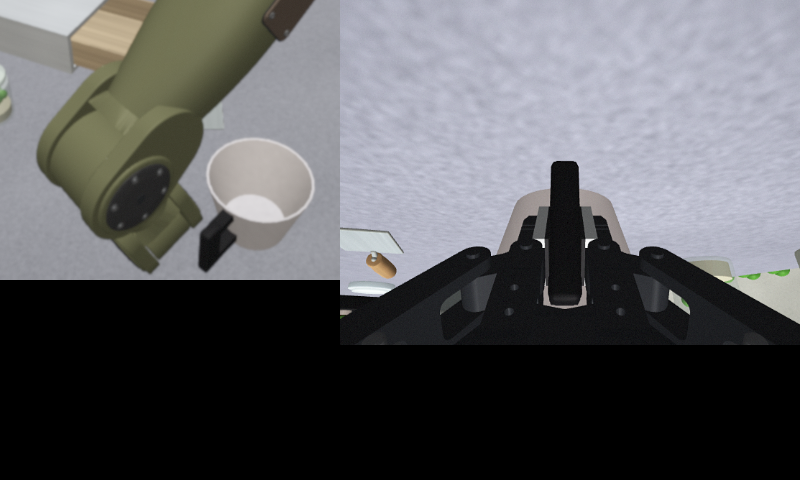

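The grip is firm at 13.1 mm, centred on the handle. Lift straight up, then carry it upright to beside the drawer.

Call:
move_arm --dp '[[0, 0, 0.15], [0, 0, 0.4], [0, 0, 0.9], [0, 0, 1.6], [0, 0, 2.4], [0, 0, 3.2], [0, 0, 4], [0, 0, 4.8], [0, 0, 5.6], [0, 0, 6.3], [0, 0, 6.8], [0, 0, 7]]' --dr '[[0, 0, 0], [0, 0, 0], [0, 0, 0], [0, 0, 0], [0, 0, 0], [0, 0, 0], [0, 0, 0], [0, 0, 0], [0, 0, 0], [0, 0, 0], [0, 0, 0], [0, 0, 0]]' --fingers '[0, 0, 0, 0, 0, 0, 0, 0, 0, 0, 0, 0]'

```text
time_s: 9.48
position: [443.5, 375.7, 251.1]
eef_rot: [0.407, 0.83, -0.166, 0.344]
ft_force: [0.9, 0.9, -1.5]
width: 12.8
finger_force: 58.9
```

Call:
move_arm --dp '[[0.1, -0.15, 0], [0.4, -0.5, 0], [0.9, -1.1, 0], [1.4, -1.8, 0], [2, -2.6, 0], [2.6, -3.4, 0], [3.2, -4.2, 0], [3.8, -5, 0], [4.4, -5.8, 0], [4.9, -6.5, 0], [5.3, -7, 0], [5.45, -7.27, 0]]' --dr '[[0, 0, -0.1], [0, 0, -0.5], [0, 0, -1.2], [0, 0, -2], [0, 0, -2.9], [0, 0, -3.8], [0, 0, -4.7], [0, 0, -5.6], [0, 0, -6.5], [0, 0, -7.3], [0, 0, -8], [0, 0, -8.2]]' --fingers '[0, 0, 0, 0, 0, 0, 0, 0, 0, 0, 0, 0]'

```text
time_s: 10.48
position: [608.2, 153.4, 246.1]
eef_rot: [0.672, 0.633, -0.28, 0.263]
ft_force: [0.2, -0.3, -3.2]
width: 13.4
finger_force: 58.9
```

Call:
move_arm --dp '[[0, 0, 0], [0, 0, 0], [0, 0, 0]]' --dr '[[0, 0, 0], [0, 0, 0], [0, 0, 0]]' --fingers '[0, 0, 0]'

```text
time_s: 10.73
position: [605.9, 157.8, 247.8]
eef_rot: [0.67, 0.636, -0.278, 0.264]
ft_force: [-0.1, -0.2, -1.5]
width: 13.5
finger_force: 58.9
```

```bash
python3 - <<'E'
from h import *
from scipy.spatial.transform import Rotation as R
s=env.state();M=R.from_quat(s['eef_rot']);m=M.as_matrix();print(s['position'],m.round(3),s['joints'],s['ft_force'])
# tilt axis = cup y ; cup x
cy=m[:,1]*[1,1,0];cy/=np.linalg.norm(cy);cx=np.cross(cy,[0,0,1]);print('cx',cx,'cy',cy)
lip=np.array([598,17,125])
p0=np.array(s['position'])
for th in (0,15,30,45,60,65,70,75,80,85,90,95,100,105,110):
    t=np.radians(th);l=141*(cx*np.cos(t)-[0,0,np.sin(t)])+45.6*(cx*np.sin(t)+[0,0,np.cos(t)])
    z=lip+[0,0,max(0,(60-th))*.9]-l
    print(th,((z-p0)/30).round(2),(cy*th/5).round(2))
print(proj('scene',lip))
snap('scene','s3.png');snap('side','d3.png')
W=np.hstack([cv2.resize(cv2.imread('pics/'+f),(400,300)) for f in('s3.png','d3.png')]);cv2.imwrite('pics/c4.png',W)
E
```

```text
[605.86327665 157.81244713 247.80389599] [[ 0.037  0.999 -0.037]
 [ 0.706 -0.052 -0.706]
 [-0.707 -0.    -0.707]] [ 0.56467331  0.75210631  0.42970133  1.77342421 -0.61496977  2.35814855] [-0.0500126  -0.15952577 -1.45621904]
cx [-0.05241906 -0.99862518  0.        ] cy [ 0.99862518 -0.05241906 -0.        ]
0 [-0.02 -0.   -3.81] [ 0. -0. -0.]
15 [-0.    0.23 -3.  ] [ 3.   -0.16 -0.  ]
30 [-0.01  0.13 -2.16] [ 5.99 -0.31 -0.  ]
45 [-0.03 -0.3  -1.39] [ 8.99 -0.47 -0.  ]
60 [-0.07 -1.03 -0.78] [11.98 -0.63 -0.  ]
65 [-0.09 -1.33 -0.48] [12.98 -0.68 -0.  ]
70 [-0.1  -1.66 -0.2 ] [13.98 -0.73 -0.  ]
75 [-0.12 -2.01  0.05] [14.98 -0.79 -0.  ]
80 [-0.14 -2.38  0.27] [15.98 -0.84 -0.  ]
85 [-0.16 -2.77  0.46] [16.98 -0.89 -0.  ]
90 [-0.18 -3.18  0.61] [17.98 -0.94 -0.  ]
95 [-0.2  -3.59  0.72] [18.97 -1.   -0.  ]
100 [-0.23 -4.01  0.8 ] [19.97 -1.05 -0.  ]
105 [-0.25 -4.44  0.84] [20.97 -1.1  -0.  ]
110 [-0.27 -4.87  0.84] [21.97 -1.15 -0.  ]
[347.96343592 246.51387101]
```

View pics/c4.png

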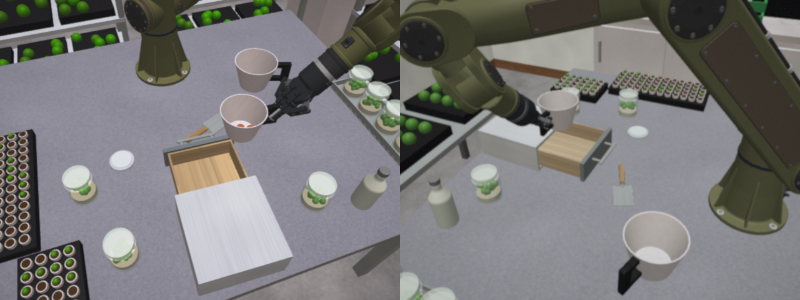

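The cup is held upright over the drawer side and all other items are unmoved. Now tilt to 60°.

Call:
move_arm --dp '[[0, 0, 0], [0, 0.1, 0], [0, 0.1, -0.1], [0, 0.1, -0.2], [0, 0.1, -0.3], [0, 0.1, -0.4], [0, 0, -0.5], [-0.02, -0.15, -0.6], [-0.03, -0.3, -0.7], [-0.05, -0.5, -0.75], [-0.06, -0.75, -0.78], [-0.07, -1.03, -0.78]]' --dr '[[0.5, -0.03, 0], [1.3, -0.07, 0], [2.4, -0.13, 0], [3.5, -0.18, 0], [4.6, -0.24, 0], [5.7, -0.3, 0], [6.8, -0.36, 0], [7.9, -0.41, 0], [9, -0.47, 0], [10.1, -0.53, 0], [11.2, -0.59, 0], [12, -0.63, 0]]' --fingers '[0, 0, 0, 0, 0, 0, 0, 0, 0, 0, 0, 0]'

```text
time_s: 11.83
position: [603.4, 126.2, 225.8]
eef_rot: [0.719, 0.682, 0.096, -0.091]
ft_force: [-0.4, -0.0, -3.1]
width: 13.4
finger_force: 58.9
```

```bash
python3 - <<'E'
from h import *
from scipy.spatial.transform import Rotation as R
s=env.state();m=R.from_quat(s['eef_rot']).as_matrix();print(s['position'],m.round(3),s['joints'])
print('tilt',np.degrees(np.arctan2(m[1,2],-m[2,2]))+45)
E
```

```text
[603.40687955 126.21237144 225.7694187 ] [[ 0.05   0.999  0.015]
 [ 0.964 -0.052  0.262]
 [ 0.263  0.001 -0.965]] [ 0.06573135  0.31197085 -0.08858038  1.13735272  0.26387238  1.69312859]
tilt 60.21077833237963
```

Call:
move_arm --dp '[[0, -0.1, 0.1], [0, -0.3, 0.3], [-0.02, -0.46, 0.44], [-0.03, -0.63, 0.58], [-0.04, -0.8, 0.71], [-0.05, -0.98, 0.83], [-0.06, -1.16, 0.94], [-0.07, -1.35, 1.05], [-0.08, -1.54, 1.15], [-0.09, -1.74, 1.24], [-0.1, -1.94, 1.32], [-0.11, -2.15, 1.39]]' --dr '[[0.4, -0.02, 0], [1, -0.05, 0], [1.5, -0.08, 0], [2, -0.1, 0], [2.5, -0.13, 0], [3, -0.16, 0], [3.5, -0.18, 0], [4, -0.21, 0], [4.5, -0.24, 0], [5, -0.26, 0], [5.5, -0.29, 0], [6, -0.31, 0]]' --fingers '[0, 0, 0, 0, 0, 0, 0, 0, 0, 0, 0, 0]'

```text
time_s: 12.83
position: [600.4, 62.4, 267.1]
eef_rot: [0.67, 0.636, 0.277, -0.265]
ft_force: [0.1, -0.4, -1.6]
width: 13.1
finger_force: 59.1
```

Call:
move_arm --dp '[[-0.01, -0.2, 0.06], [-0.02, -0.41, 0.11], [-0.03, -0.62, 0.15], [-0.05, -0.83, 0.19], [-0.06, -1.04, 0.21], [-0.07, -1.26, 0.23], [-0.08, -1.48, 0.23], [-0.08, -1.48, 0.23], [-0.08, -1.48, 0.23], [-0.08, -1.48, 0.23], [-0.08, -1.48, 0.23], [-0.08, -1.48, 0.23]]' --dr '[[0.5, -0.03, 0], [1, -0.05, 0], [1.5, -0.08, 0], [2, -0.1, 0], [2.5, -0.13, 0], [3, -0.16, 0], [3.5, -0.18, 0], [3.5, -0.18, 0], [3.5, -0.18, 0], [3.5, -0.18, 0], [3.5, -0.18, 0], [3.5, -0.18, 0]]' --fingers '[0, 0, 0, 0, 0, 0, 0, 0, 0, 0, 0, 0]'

```text
time_s: 13.83
position: [598.9, 18.0, 274.5]
eef_rot: [0.62, 0.589, 0.376, -0.358]
ft_force: [-0.8, -1.0, -1.5]
width: 13.3
finger_force: 59.2
```

```bash
python3 - <<'E'
from h import *
from scipy.spatial.transform import Rotation as R
s=env.state();m=R.from_quat(s['eef_rot']).as_matrix();print(s['position'],s['joints'],s['ft_force'],s['width'])
print('tilt',np.degrees(np.arctan2(m[1,2],-m[2,2]))+45)
snap('scene','s4.png');snap('side','d4.png')
W=np.hstack([cv2.resize(cv2.imread('pics/'+f)[a:a+300,b:b+400],(400,300)) for f,a,b in(('s4.png',80,200),('d4.png',100,100))]);cv2.imwrite('pics/c5.png',W)
E
```

```text
[598.88227379  17.99928595 274.52251515] [-0.44043087  0.63597475  0.07885389  1.64476232  0.96280958  0.84412317] [-0.82897495 -0.9720441  -1.48175673] 13.280839020653513
tilt 107.50563834476858
```

View pics/c5.png

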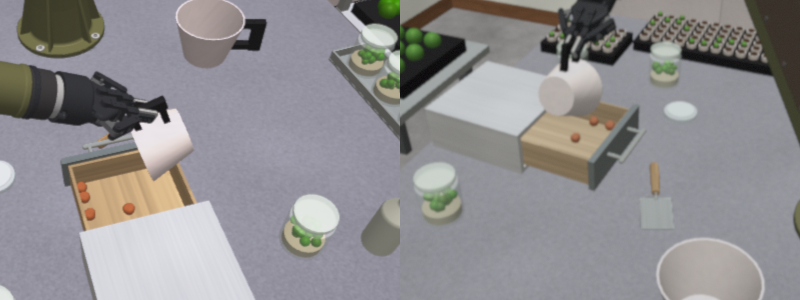

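All four pebbles are in the drawer: scene crop (82,187), (85,197), (90,213), (129,208). Now bring the cup back upright.

Call:
move_arm --dp '[[0, 0.2, 0], [0, 0.5, 0], [0.02, 0.8, -0.05], [0.03, 1.1, -0.1], [0.05, 1.4, -0.15], [0.07, 1.7, -0.2], [0.09, 2, -0.3], [0.11, 2.3, -0.4], [0.13, 2.6, -0.5], [0.15, 2.95, -0.6], [0.17, 3.3, -0.7], [0.19, 3.63, -0.8]]' --dr '[[-0.5, 0.03, 0], [-1.3, 0.07, 0], [-2.1, 0.11, 0], [-2.9, 0.15, 0], [-3.7, 0.19, 0], [-4.5, 0.24, 0], [-5.3, 0.28, 0], [-6.1, 0.32, 0], [-6.9, 0.36, 0], [-7.8, 0.41, 0], [-8.7, 0.46, 0], [-9.5, 0.5, 0]]' --fingers '[0, 0, 0, 0, 0, 0, 0, 0, 0, 0, 0, 0]'

```text
time_s: 14.93
position: [604.6, 127.0, 250.9]
eef_rot: [0.72, 0.682, 0.094, -0.089]
ft_force: [0.1, -0.2, -2.2]
width: 13.3
finger_force: 59.0
```

Call:
move_arm --dp '[[0, 0.1, 0], [0, 0.25, 0], [0, 0.4, 0], [0, 0.55, 0], [0, 0.7, 0], [0, 0.85, 0], [0, 1, 0], [0, 1.03, 0], [0, 1.03, 0], [0, 1.03, 0], [0, 1.03, 0], [0, 1.03, 0]]' --dr '[[-0.8, 0.04, 0], [-1.9, 0.1, 0], [-3, 0.16, 0], [-4.1, 0.21, 0], [-5.2, 0.27, 0], [-6.3, 0.33, 0], [-7.4, 0.39, 0], [-8.5, 0.44, 0], [-9.6, 0.5, 0], [-10.7, 0.56, 0], [-11.6, 0.61, 0], [-12, 0.63, 0]]' --fingers '[0, 0, 0, 0, 0, 0, 0, 0, 0, 0, 0, 0]'

```text
time_s: 15.93
position: [603.5, 159.0, 247.5]
eef_rot: [0.67, 0.635, -0.28, 0.264]
ft_force: [-1.1, -0.7, -2.0]
width: 13.4
finger_force: 59.1
```

Call:
move_arm --dp '[[-0.1, 0.15, 0], [-0.4, 0.5, 0], [-0.9, 1.1, 0], [-1.4, 1.8, 0], [-2, 2.6, 0], [-2.6, 3.4, 0], [-3.2, 4.2, 0], [-3.8, 5, 0], [-4.4, 5.8, 0], [-4.9, 6.5, 0], [-5.3, 7, 0], [-5.4, 7.25, 0]]' --dr '[[0, 0, 0.1], [0, 0, 0.5], [0, 0, 1.2], [0, 0, 2], [0, 0, 2.9], [0, 0, 3.8], [0, 0, 4.7], [0, 0, 5.6], [0, 0, 6.5], [0, 0, 7.3], [0, 0, 8], [0, 0, 8.2]]' --fingers '[0, 0, 0, 0, 0, 0, 0, 0, 0, 0, 0, 0]'

```text
time_s: 16.93
position: [439.9, 376.5, 250.6]
eef_rot: [0.405, 0.831, -0.165, 0.343]
ft_force: [1.2, -0.5, -1.7]
width: 12.8
finger_force: 59.1
```

Call:
move_arm --dp '[[0, 0, 0], [0, 0, 0], [0, 0, 0]]' --dr '[[0, 0, 0], [0, 0, 0], [0, 0, 0]]' --fingers '[0, 0, 0]'

```text
time_s: 17.18
position: [443.3, 373.7, 250.0]
eef_rot: [0.407, 0.829, -0.168, 0.344]
ft_force: [0.4, 0.4, -1.0]
width: 12.9
finger_force: 59.2
```

```bash
python3 - <<'E'
from h import *
from scipy.spatial.transform import Rotation as R
s=env.state();M=R.from_quat(s['eef_rot']);g=R.from_quat([0.406,0.83,-0.167,0.345])
print(s['position'],s['width'],(g*M.inv()).as_rotvec(degrees=True))
print((np.array([443.4,375.9,39.4])-s['position'])/30)
snap('side','d5.png');cv2.imwrite('pics/c6.png',cv2.imread('pics/d5.png')[100:480])
E
```

```text
[443.26396735 373.6614822  249.98136812] 12.919473955333613 [-0.00575357 -0.09352888  0.2064671 ]
[ 4.53442153e-03  7.46172600e-02 -7.01937894e+00]
```

View pics/c6.png

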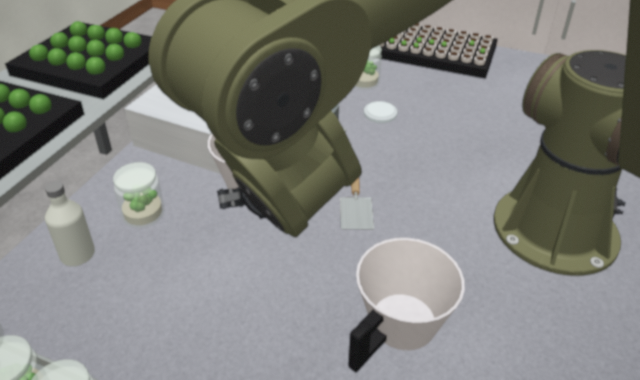

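The cup is mostly hidden behind the wrist, but the tool pose matches the grasp pose, so lower it.

Call:
move_arm --dp '[[0, 0, -0.3], [0, 0.05, -1], [0, 0.05, -1.9], [0, 0.05, -2.8], [0, 0.05, -3.7], [0, 0.05, -4.5], [0, 0.05, -5.2], [0, 0.05, -5.8], [0, 0.05, -6.2], [0, 0.05, -6.5], [0, 0.05, -6.7], [0, 0.05, -6.8]]' --dr '[[0, 0, 0], [0, 0, 0], [0, 0, 0], [0, 0, 0], [0, 0, 0], [0, 0, 0], [0, 0, 0], [0, 0, 0], [0, 0, 0], [0, 0, 0], [0, 0, 0], [0, 0, 0]]' --fingers '[0, 0, 0, 0, 0, 0, 0, 0, 0, 0, 0, 0]'

```text
time_s: 18.23
position: [442.8, 375.6, 45.0]
eef_rot: [0.406, 0.83, -0.168, 0.344]
ft_force: [0.4, 0.0, -2.2]
width: 13.2
finger_force: 59.1
```

Call:
move_arm --dp '[[0, 0, -0.05], [0, 0, -0.1], [0, 0, -0.15], [0, 0, -0.2], [0, 0, -0.2], [0, 0, -0.2]]' --dr '[[0, 0, 0], [0, 0, 0], [0, 0, 0], [0, 0, 0], [0, 0, 0], [0, 0, 0]]' --fingers '[0, 0, 0, 0, 0, 0]'

```text
time_s: 18.73
position: [442.6, 376.1, 39.9]
eef_rot: [0.406, 0.83, -0.168, 0.344]
ft_force: [0.8, -0.2, -0.6]
width: 13.2
finger_force: 59.1
```

Call:
move_arm --dp '[[0, 0, -0.03], [0, 0, -0.06], [0, 0, -0.06], [0, 0, -0.06]]' --dr '[[0, 0, 0], [0, 0, 0], [0, 0, 0], [0, 0, 0]]' --fingers '[0, 0, 0, 0]'

```text
time_s: 19.07
position: [442.8, 376.3, 39.3]
eef_rot: [0.406, 0.83, -0.168, 0.345]
ft_force: [-4.0, 1.4, 6.8]
width: 13.0
finger_force: 60.5
```

Contact: about 7 N upward, the same as at the grasp. Release and back out along the tool axis.

Call:
move_arm --dp '[[0, 0, 0], [0, 0, 0], [0, 0, 0], [0, 0, 0], [0, 0, 0], [0, 0, 0]]' --dr '[[0, 0, 0], [0, 0, 0], [0, 0, 0], [0, 0, 0], [0, 0, 0], [0, 0, 0]]' --fingers '[0.2, 0.4, 0.5, 0.5, 0.5, 0.5]'

```text
time_s: 19.57
position: [442.6, 375.8, 37.7]
eef_rot: [0.406, 0.83, -0.168, 0.344]
ft_force: [-1.1, 0.6, 0.9]
width: 42.8
finger_force: 0.0
```

Call:
move_arm --dp '[[-0.1, 0.12, 0.16], [-0.3, 0.37, 0.49], [-0.6, 0.74, 0.97], [-0.9, 1.11, 1.5], [-1.2, 1.5, 2], [-1.6, 2, 2.6], [-2, 2.5, 3.3], [-2.3, 2.9, 4], [-2.5, 3.2, 4.8], [-2.5, 3.2, 5.6], [-2.5, 3.2, 6], [-2.5, 3.2, 6]]' --dr '[[0, 0, 0], [0, 0, 0], [0, 0, 0], [0, 0, 0], [0, 0, 0], [0, 0, 0], [0, 0, 0], [0, 0, 0], [0, 0, 0], [0, 0, 0], [0, 0, 0], [0, 0, 0]]' --fingers '[0.5, 0.5, 0.5, 0.5, 0.5, 0.5, 0.5, 0.5, 0.5, 0.5, 0.5, 0.5]'

```text
time_s: 20.57
position: [367.9, 473.3, 220.7]
eef_rot: [0.407, 0.83, -0.166, 0.344]
ft_force: [-0.0, 0.6, -0.3]
width: 42.7
finger_force: 0.0
```

```bash
python3 - <<'E'
from h import *
s=env.state();print(s['position'],s['ft_force'],s['time_s'])
snap('scene','s6.png')
E
```

```text
[367.93221244 473.29401718 220.7176225 ] [-0.01628699  0.62916179 -0.27890036] 20.5667
```

View pics/s6.png

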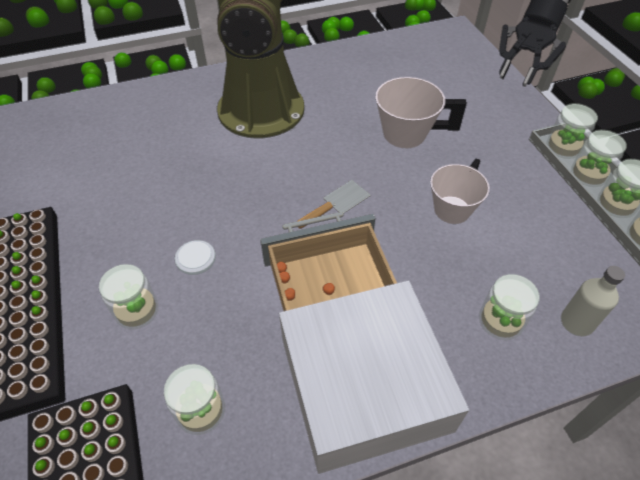

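The empty cup stands upright at (459,195), the four pebbles are in the open drawer at (285–330, 267–293), and nothing else has moved.

```bash
python3 -c "
from cell import env
print(env.sign_off())"
```

```text
the job is handed in; nothing more can be done
None
```

The job is handed in at about 21 s of the 67 s allowed: the drawer is open about 155 mm of its 180 mm, all four pebbles are in it, the empty cup stands upright on the bench, and the last camera view shows nothing else moved.

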